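# Slide the sugar bowl round the serving rail

## Task

The lidded white sugar bowl stands between the two steel rails of the curved serving lane on the bar. Push it along the lane, round the corner, until it stands up against the stop bar at the closed far end; keep it sliding upright on the worktop between the rails, do not lift or tip it, and then let it stand there.

Things in the scene. Friction and masses are not known exactly. Their poses are not given: they have to be found in the camera images.
- bowl_mid (a point): Centre of the sugar bowl, on its axis, 37 mm above its foot. White porcelain with a fixed domed lid and knob, round, 67 mm across at the belly (22 to 27 mm up; push it there, higher up it tips), 74 mm high, foot 46 mm across, 0.15 to 0.31 kg; takes 1 to 5 N to slide, more in the bend. Starts upright on the lane's first straight, 50 to 110 mm before the bend begins. z axis up.
- serving_rail: Lane fixed on the worktop, no floor: two slippery polished steel rods 9 mm thick, tops 29 mm up, 80 mm clear between. Origin on the worktop at the centre of the bend's arc, z up. Its centre line runs +y at x = -90 mm from y = -170 mm (open end) to y = 0, quarter circle of radius 90 mm about the origin to (0, 90 mm), then +x at y = 90 mm to a stop bar (like rod across the lane, face at x = 103.5 mm).
- rail_bend (a point): Middle of the bend: point on the worktop on the lane's centre line at 45 degrees round the arc.
- rail_end (a point): Point on the worktop on the lane's centre line, 33.5 mm before the face of the stop bar: where the bowl's axis stands when the bowl touches the stop bar in mid-lane. Same axes as serving_rail.
Not all that is in view belongs to the job. Several things look just like the part that bears bowl_mid: the one meant starts farthest from the robot's base.

How it is judged (in metres and radians):
On the way:
1. the sugar bowl passes through the bend of the lane, between the rails (horizontal distance between bowl_mid and rail_bend below 0.03 m and height (world z) of bowl_mid below 0.05 m), for 0.05 s.
At the end, for the whole second after the job is handed in: The sugar bowl stands upright (within 10 degrees) and at rest on the worktop at the closed end of the lane, its centre within 15 mm of where it stands when it touches the stop bar in mid-lane (horizontal distance between bowl_mid and rail_end below 0.015 m and height (world z) of bowl_mid below 0.045 m and angle between bowl_mid's own z axis and vertical below 0.17 rad and linear speed of sugar_bowl below 0.02 m/s).
It fails at once if the sugar bowl is lifted more than about 20 mm off the worktop (height (world z) of bowl_mid above 0.057 m).
It fails at once if the sugar bowl is tipped by more than 35 degrees (angle between bowl_mid's own z axis and vertical above 0.61 rad).
It also fails if it takes over 40 s, if anything falls off the work surface, if the arm or the gripper's body presses on something with over 40 N, if the wrist force passes 120 N, or if a joint passes its speed limit or range.

## Robot

A 6-joint arm with a two-finger parallel gripper is mounted at the origin on a cart in front of the work surface, level with it; the furniture and walls round the work are solid. World frame = base frame: x ahead of the robot, y to its left, z up, the work surface at z = 0. Lengths are in m, angles in degrees, forces in N, time in s.
With the tool pointing down it reaches from about 0.4 to 0.825 m from the base axis. Payload 7 kg.
Tool frame: the origin (TCP) lies on the front face of the gripper's body, between the roots of the fingers; the fingertips stand 66 mm ahead of it and the grasp point (between the pads) lies 47 mm ahead of it; z points along the fingers, y is the line along which they close (so a half turn about z gives the same grasp; the last joint's range is limited). The gripper opens to 88 mm and grips with 3 to 60 N. Pads are 19 mm wide; open, the fingers measure 130 mm over their backs; the gripper's body (78 mm by 193 mm) begins 47 mm behind the grasp point.
Start: joints at [-55.915, 20.546, 0.682, 0, -70.136, -16.507], TCP at [0.204, -0.643, 0.292] pointing down, gripper open.
Joint ranges: [-176.03, 176.03], [-82.01, 121.73], [-58.28, 71.71], [-173.87, 95.51], [-174.79, -0.11], [-173.66, 173.66]. Speed limits (degrees/s): [136.94, 136.94, 172.46, 180, 180, 180].

## Interface

Orientations are given as [roll, pitch, yaw] about the fixed x, y, z axes, in that order (R = Rz(yaw) Ry(pitch) Rx(roll)).
In Python, from plant import ctrl gives the robot as it stands.
- The arm moves only by the tool send_rows, never from a script. Its argument "deltas" is a list of rows, each a list of 2 entries, a list of its own where there are three numbers: the shift along the tool's x, y, z each as a share of 800 mm, from -1 to 1, then the turn about the tool's z as a share of 90 degrees, from -1 to 1. A call has exactly 5 rows; each row is the pose to reach, as a shift and turn from the pose commanded when the call began, along the tool's axes at that moment; what a row does not reach only later rows make up. A row lasts 1/12 s, in which the tool goes at most 41.7 mm and 7.16 degrees, less where a joint would pass 70% of its speed; a pose out of reach is approached as far as the arm can. A call with a number of a shift or a turn outside -1 to 1 is refused whole. A call with a gripper value outside its range is refused whole. "gripper" is the opening, from 0 (shut) to 1 (fully open), set as the call begins (left out, the last holds). The fingers move at their own pace and stop on an object; the grip force is fixed at half the most. Time passes only in rows, so rows that repeat a pose let the fingers close, or fill a call up. It gives the time, the measured TCP pose, the force, the opening and the grip force at its end, in the units of the state.
- ctrl.get_obs(): the state, without advancing time (a new reading comes with each control period).
- ctrl.snapshot(name): name is "side" or "top" or "wrist"; returns a dict with "color" (384x512x3 uint8, red, green, blue), "vertical_fov" (degrees; the focal length in pixels is half the picture's height over the tangent of half this angle, whatever the lens; pixels are square), "cx", "cy" (the principal point, pixels), "k1" (the pictures are not rectified: a ray, as slopes to the right and down, at radius r is drawn at 1 + k1 r^2 times it, then the intrinsics apply), "rvec" (rotation vector, rad) and "tvec" (3), from world to camera coordinates, as OpenCV has them. Camera axes: x right, y down, z forward; pixel columns grow to the right and rows downward; lengths in m; the calibration is good to about 2 mm. A picture is of the moment at which its call begins. There is no depth.
- ctrl.close_job(): hands the job in; it is judged then, once.
Trained networks look in a picture, given as the dict that the camera call returned (one of the last four; its "shot" number tells which), for a name from the list of things; names that differ only in an ending like _2 or _b are one class to them, and where a whole thing is asked for, a point or a joint stands for the part that bears it (a point fixed in the world has none). Each returns a list of dicts, best first, with "conf" (0 to 1); they miss things now and then, are a little off and sometimes report something else, mostly with a low value. They report only what shows in the picture. A call takes as long as a camera call. They do not tell look-alikes from the thing itself.
- ctrl.boxes_of(picture, thing): "xy" ([column, row] as shares, 0 to 1, of the picture: columns of its width, rows of its height, amid what is visible of it).
- ctrl.cut_out(picture, thing): "pixels" (384x512 bool, what is visible of it) and "xy" ([column, row] as shares, 0 to 1, of the picture: columns of its width, rows of its height, amid what is visible of it).
The state is a dict: "clock": time; "joint_pos": joint angles; "qvel": joint speeds; "tau": joint torques, N m; "tool_pos": TCP position; "orientation": TCP orientation; "force": force on the tool from outside, world axes, zero at the start; "moment": the same for the moment, N m; "opening": finger opening in m; "gripper_force": force on a finger pad.
Only numpy, scipy, OpenCV 4.12 (cv2) and the standard library are available. Lean on these libraries where they do the work, as an engineer would, in place of code of your own. Each camera call takes 0.05 s, during which the arm holds its last target. There are 200 camera calls.

## Working session

There is one attempt and no reset: what is moved stays moved. The work goes in short steps, Python scripts to look and compute and a tool call to move; the robot and the scene stay as the last step left them, time stands still between calls to the robot, and variables do not carry over. Pictures are saved under pics/ and viewed, at most 10 in all, crops included, and the job is handed in when it is done.

Besides the shell and the picture viewer there is one more tool, called as name([rows], argument=value, ...), one row to a line, values as JSON. send_rows: Moves the arm, as the interface text tells. Shift numbers are shares of 800 mm and turn numbers shares of 90 degrees, none past 1 either way. Its arguments: {"type":"object","properties":{"deltas":{"type":"array","items":{"type":"array"}},"gripper":{"type":"number"}},"required":["deltas"]}

```bash
mkdir -p pics
cat > h.py <<'E'
import numpy as np, cv2
from plant import ctrl
def cam(s):
    f=192/np.tan(np.radians(s["vertical_fov"])/2); R=cv2.Rodrigues(np.array(s["rvec"],float))[0]; t=np.array(s["tvec"],float).ravel()
    return f,R,t
def proj(s,P):
    f,R,t=cam(s); c=np.atleast_2d(P)@R.T+t; a=c[:,:2]/c[:,2:]; r2=(a**2).sum(1,keepdims=True)
    return a*(1+s["k1"]*r2)*f+[s["cx"],s["cy"]]
def unproj(s,uv,z):
    f,R,t=cam(s); d=(np.atleast_2d(uv)-[s["cx"],s["cy"]])/f; a=d.copy()
    for _ in range(20): a=d/(1+s["k1"]*(a**2).sum(1,keepdims=True))
    w=np.c_[a,np.ones(len(a))]@R; o=-R.T@t
    return (o+w*((z-o[2])/w[:,2:]))[:,:2]
def save(s,n): cv2.imwrite(f"pics/{n}.png",s["color"][:,:,::-1])
E
python3 - <<'E'
from h import *
o=ctrl.get_obs(); print(o["tool_pos"],o["orientation"],o["clock"])
ims=[]
for n in("side","top"):
    s=ctrl.snapshot(n); ims.append(s["color"])
    for th in("bowl_mid","serving_rail"):
        for d in ctrl.cut_out(s,th):
            uv=np.array(d["xy"])*[512,384]; print(n,th,round(d["conf"],2),uv.round(),unproj(s,uv,.03 if th[0]=="b" else 0.029).round(3),d["pixels"].sum())
    save(s,n)
E
```

```text
[ 0.20373774 -0.64313321  0.29123439] [ 1.79907059e+02 -7.76786561e-03 -1.62427594e+02] 0.0
side bowl_mid 0.93 [315. 145.] [[ 0.48  -0.146]] 793
side bowl_mid 0.81 [362. 170.] [[ 0.356 -0.122]] 839
side bowl_mid 0.78 [339. 200.] [[ 0.36  -0.015]] 991
side serving_rail 0.58 [268. 173.] [[ 0.52  -0.008]] 1634
top bowl_mid 0.92 [351. 278.] [[ 0.354 -0.119]] 1002
top bowl_mid 0.84 [294. 277.] [[ 0.355 -0.011]] 978
top bowl_mid 0.72 [366. 212.] [[ 0.48 -0.15]] 979
top bowl_mid 0.52 [298. 188.] [[ 0.527 -0.019]] 2313
top serving_rail 0.92 [296. 193.] [[ 0.517 -0.016]] 2349
```

View pics/side.png

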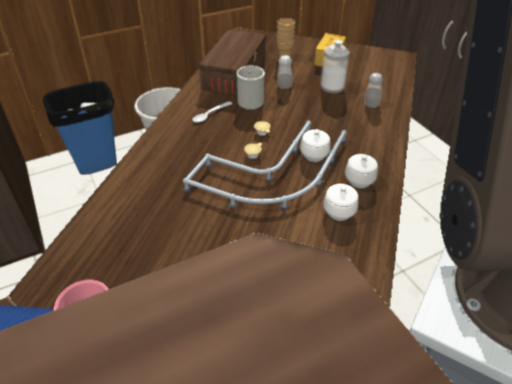

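View pics/top.png

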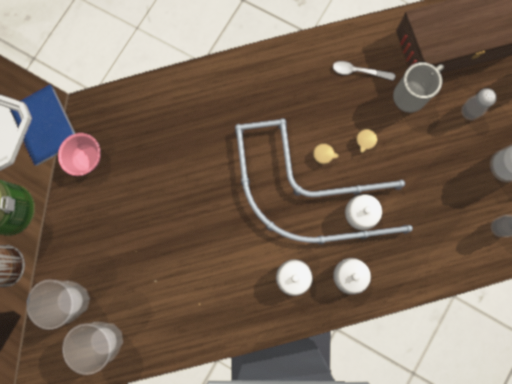

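The side view shows the lane at about (185–345, 125–200) with a bowl inside it at (315,145). The top view has the lane's open end on the right at (405,185–228), the bowl at (365,212) and the stop bar at (262,124). The other two bowls, at (294,277) and (352,277), are decoys outside the lane. Next I'll fit the lane pose.

```bash
cat >> h.py <<'E'
def model():
    P=[]
    for r in(45.,-45.):  # rod centre offset from centre line (44.5)
        r=np.sign(r)*44.5; 
        P+=[(-90+r,y) for y in np.arange(-170,0,4)]
        R=90-r; P+=[(-R*np.cos(a),R*np.sin(a)) for a in np.linspace(0,np.pi/2,30)]
        P+=[(x,90-r) for x in np.arange(0,108,4)]
    P+=[(108,y) for y in np.arange(46,135,4)]
    return np.array(P)/1000
def lane2w(p,q):
    c,s=np.cos(p[2]),np.sin(p[2]); return np.atleast_2d(q)@np.array([[c,s],[-s,c]])+p[:2]
E
cat > fit.py <<'E'
from h import *
from scipy.optimize import least_squares
S=[];M=model()
for n in("side","top"):
    s=ctrl.snapshot(n); d=ctrl.cut_out(s,"serving_rail")[0]; m=d["pixels"]
    rc=np.argwhere(m)[:,::-1].astype(float)
    S.append((n,s,rc))
    print(n,d["conf"],m.sum())
from scipy.spatial import cKDTree
def res(p,use):
    o=[]
    for n,s,rc in S:
        if n not in use: continue
        uv=proj(s,np.c_[lane2w(p,M),np.full(len(M),.0245)])
        o+=[cKDTree(uv).query(rc)[0],cKDTree(rc).query(uv)[0]]
    return np.concatenate(o)
for use in(["top"],["side"],["side","top"]):
    r=min((least_squares(res,[.53,-.05,a],args=(use,),loss="soft_l1",diff_step=1e-4) for a in(-.1,.0,.1)),key=lambda r:r.cost)
    print(use,r.x.round(4),np.abs(r.fun).mean())
p=r.x; np.save("lane.npy",p)
for n,s,rc in S:
    I=s["color"][:,:,::-1].copy()
    for u in proj(s,np.c_[lane2w(p,M),np.full(len(M),.0245)]): cv2.circle(I,tuple(int(v) for v in u),0,(0,0,255),-1)
    x0,y0=(150,90) if n=="side" else (220,100)
    cv2.imwrite(f"pics/fit_{n}.png",cv2.resize(I[y0:y0+150,x0:x0+200],None,fx=2,fy=2,interpolation=0))
a=np.hstack([cv2.imread(f"pics/fit_{n}.png") for n in("side","top")]); cv2.imwrite("pics/fit.png",a)
E
python3 fit.py
```

```text
side 0.8 1977
top 0.92 2271
['top'] [ 0.5618 -0.0488  0.1197] 1.4051196386577607
['side'] [ 0.5605 -0.0465  0.1176] 1.9102225128812411
['side', 'top'] [ 0.5615 -0.048   0.1177] 1.6633926857207582
```

View pics/fit.png

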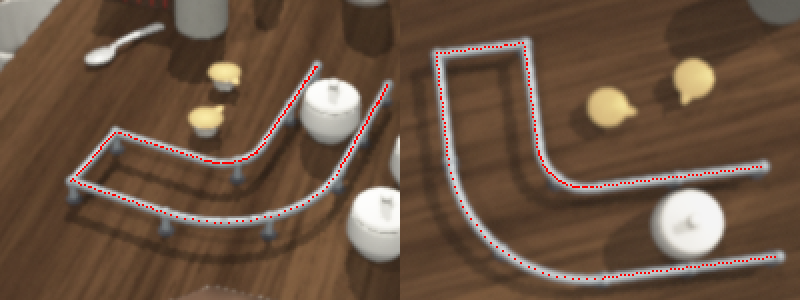

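The fit overlay lies on the rods in both views: lane origin (0.5615, -0.048), yaw 6.74°. The bowl sits mid-lane before the bend.

```bash
cat >> h.py <<'E'
from scipy.spatial.transform import Rotation as Ro
def pusher(s,back=43,inn=0):  # s: bowl arc position, mm, 0 = bend start -> TCP xy world, yaw (tool x = -push dir)
    L=90*np.pi/2
    if s<0: b=np.array([-90.,s]);a=np.pi/2
    elif s<L: th=s/90; b=np.array([-90*np.cos(th),90*np.sin(th)]); a=np.pi/2-th
    else: b=np.array([s-L,90.]); a=0
    t=np.array([np.cos(a),np.sin(a)]); p=np.load("lane.npy")
    q=b-back*t+inn*np.array([t[1],-t[0]])
    return lane2w(p,q/1000)[0],np.degrees(a+p[2])-180
def rows(targets,base=None):  # targets: list of (xy,z,yaw)
    o=ctrl.get_obs(); R=Ro.from_euler("xyz",o["orientation"],degrees=True).as_matrix()
    for xy,z,yaw in targets:
        d=R.T@(np.r_[xy,z]-o["tool_pos"])/.8
        turn=-((yaw-o["orientation"][2]+180)%360-180)/90
        print([[round(float(v),4) for v in d],round(float(turn),3)])
def bowl():
    p=np.load("lane.npy"); c,s_=np.cos(p[2]),np.sin(p[2]); out=[]
    for n in("top","side"):
        s=ctrl.snapshot(n)
        for d in ctrl.cut_out(s,"bowl_mid"):
            if d["pixels"].sum()>1600: continue
            uv=np.array(d["xy"])*[512,384]
            w=unproj(s,uv,.035)[0]-p[:2]; print(n,round(d["conf"],2),"lane mm",(1000*np.array([c*w[0]+s_*w[1],-s_*w[0]+c*w[1]])).round(1),d["pixels"].sum())
E
python3 - <<'E'
from h import *
bowl()
for s,z in((-75,.2),): 
    xy,yaw=pusher(s,58); print(xy,yaw); rows([(xy,z,yaw)])
print(ctrl.get_obs()["joint_pos"])
E
```

```text
top 0.93 lane mm [-195.2   59.2] 967
top 0.7 lane mm [-210.6  -42.7] 1056
top 0.68 lane mm [-88.6 -86. ] 986
side 0.97 lane mm [-210.3  -36. ] 885
side 0.72 lane mm [-90.7 -81. ] 766
side 0.56 lane mm [-202.6   62.8] 1017
[ 0.48774662 -0.19065126] -83.25767163308278
[[-0.5093, 0.4324, 0.1152], -0.88]
[-5.59143758e+01  2.05437144e+01  6.83304474e-01  1.33757158e-03
 -7.01384461e+01 -1.65055223e+01]
```

Run:
```python
from h import *
xy,yaw=pusher(-84,60); print(xy,yaw); rows([(xy,.2,yaw)])
```

```text
[ 0.48903807 -0.20157518] -83.25767163308278
[[-0.5067, 0.4189, 0.1152], -0.88]
```

send_rows([
  [[-0.5,0.42,0.11],-0.88],
  [[-0.5,0.42,0.11],-0.88],
  [[-0.5,0.42,0.11],-0.88],
  [[-0.5,0.42,0.11],-0.88],
  [[-0.5,0.42,0.11],-0.88],
], gripper=0)

```text
clock: 1.12
tool_pos: [0.3144, -0.4685, 0.2574]
orientation: [-180.0, -0.0, -126.3]
force: [1.7, 1.6, 0.1]
opening: 0.0597
gripper_force: 0.0
```

Run:
```python
from h import *
xy,yaw=pusher(-84,60); rows([(xy,.2,yaw)]); o=ctrl.get_obs();print(o["tool_pos"],o["orientation"])
```

```text
[[-0.3981, 0.0215, 0.0717], -0.478]
[ 0.31438603 -0.4684658   0.2574029 ] [-1.79972092e+02 -3.77250453e-03 -1.26288923e+02]
```

send_rows([
  [[-0.398,0.0215,0],-0.478],
  [[-0.398,0.0215,0],-0.478],
  [[-0.398,0.0215,0],-0.478],
  [[-0.398,0.0215,0],-0.478],
  [[-0.398,0.0215,0],-0.478],
])

```text
clock: 1.53
tool_pos: [0.4297, -0.2945, 0.258]
orientation: [-179.9, -0.0, -90.4]
force: [0.6, -0.6, -0.5]
opening: 0.0264
gripper_force: 0.0
```

Run:
```python
from h import *
xy,yaw=pusher(-84,60); rows([(xy,.2,yaw)]); o=ctrl.get_obs();print(o["tool_pos"],o["orientation"])
```

```text
[[-0.1167, -0.0732, 0.0726], -0.08]
[ 0.42970104 -0.29445691  0.25801344] [-1.79946095e+02 -1.58501012e-02 -9.04449778e+01]
```

send_rows([
  [[-0.1167,-0.0732,0],-0.08],
  [[-0.1167,-0.0732,0],-0.08],
  [[-0.1167,-0.0732,0.04],-0.08],
  [[-0.1167,-0.0732,0.0726],-0.08],
  [[-0.1167,-0.0732,0.0726],-0.08],
])

```text
clock: 1.95
tool_pos: [0.487, -0.2018, 0.1951]
orientation: [179.6, 0.1, -83.5]
force: [-1.7, -0.8, -1.8]
opening: 0.0003
gripper_force: 0.0
```

Run:
```python
from h import *
xy,yaw=pusher(-84,60); rows([(xy,.08,yaw)]); o=ctrl.get_obs();print(o["tool_pos"],o["orientation"],xy,yaw)
s=ctrl.snapshot("top");t=ctrl.snapshot("side"); cv2.imwrite("pics/a.png",np.hstack([cv2.resize(x["color"][y0:y0+150,x0:x0+200,::-1],None,fx=2,fy=2) for x,x0,y0 in((t,200,60),(s,250,120))]))
```

```text
[[0.0004, -0.0036, 0.1439], -0.003]
[ 0.48697629 -0.20175039  0.1951283 ] [ 1.79615061e+02  1.40802842e-01 -8.34964106e+01] [ 0.48903807 -0.20157518] -83.25767163308278
```

View pics/a.png

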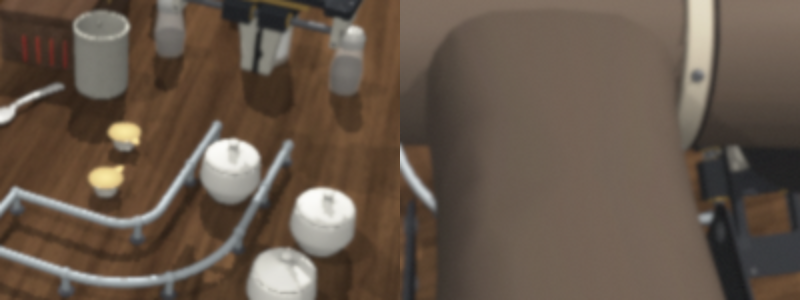

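The side view shows the closed fingers above the lane's open end, behind the bowl. The arm blocks the top view. Now I'll descend.

send_rows([
  [[0,-0.002,0.05],-0.003],
  [[0,-0.002,0.09],-0.003],
  [[0,-0.002,0.12],-0.003],
  [[0,-0.002,0.144],-0.003],
  [[0,-0.002,0.144],-0.003],
])

```text
clock: 2.47
tool_pos: [0.489, -0.2046, 0.0826]
orientation: [179.8, 0.0, -83.4]
force: [-1.3, -0.3, -0.7]
opening: 0.0002
gripper_force: 0.0
```

Run:
```python
from h import *
bowl()
o=ctrl.get_obs();print(o["tool_pos"],o["orientation"],pusher(-84,60),o["force"])
rows([(pusher(s)[0],.08,pusher(s)[1]) for s in(-95,-85,-75,-65,-55,-45)])
```

```text
side 0.95 lane mm [-208.8  -32.4] 860
side 0.86 lane mm [-201.2   61.7] 1029
side 0.61 lane mm [-89.9 -86.7] 768
[ 0.49170747 -0.2042853   0.08649729] [-1.79816209e+02 -5.38580385e-02 -8.33474772e+01] (array([ 0.48903807, -0.20157518]), np.float64(-83.25767163308278)) [ 0.2480542  -0.74018041  0.46031863]
[[-0.0113, 0.003, 0.0081], -0.001]
[[-0.0238, 0.003, 0.0081], -0.001]
[[-0.0363, 0.003, 0.0081], -0.001]
[[-0.0488, 0.003, 0.0081], -0.001]
[[-0.0613, 0.003, 0.0081], -0.001]
[[-0.0738, 0.0031, 0.008], -0.001]
```

Run:
```python
from h import *
for i in range(6):
    ctrl.snapshot("side");o=ctrl.get_obs();print(o["clock"],o["tool_pos"].round(4),np.round(o["orientation"],2),o["force"].round(1),np.round(o["joint_pos"],2))
```

```text
2.7167 [ 0.4917 -0.2041  0.0865] [-1.798e+02 -5.000e-02 -8.335e+01] [ 0.2  0.5 -0.2] [-1.420e+00  2.029e+01 -3.150e+01  3.000e-02 -3.801e+01  8.040e+00]
2.7667 [ 0.4915 -0.2039  0.0863] [-1.7981e+02 -4.0000e-02 -8.3340e+01] [-0.2  0.2 -0.4] [-1.400e+00  2.029e+01 -3.153e+01  2.000e-02 -3.799e+01  8.040e+00]
2.8167 [ 0.4913 -0.2038  0.086 ] [-1.7983e+02 -3.0000e-02 -8.3340e+01] [-0.4  0.   0.6] [-1.390e+00  2.031e+01 -3.155e+01  1.000e-02 -3.797e+01  8.040e+00]
2.8667 [ 0.4911 -0.2037  0.0857] [-1.7986e+02 -3.0000e-02 -8.3330e+01] [-0.9  0.1  0.1] [-1.380e+00  2.033e+01 -3.157e+01  1.000e-02 -3.795e+01  8.040e+00]
2.9167 [ 0.4909 -0.2037  0.0854] [-1.7989e+02 -2.0000e-02 -8.3330e+01] [ 0.1  0.3 -0.3] [-1.370e+00  2.036e+01 -3.159e+01  1.000e-02 -3.794e+01  8.040e+00]
2.9667 [ 0.4907 -0.2036  0.0851] [-1.7992e+02 -1.0000e-02 -8.3330e+01] [ 0.6  0.8 -0.5] [ -1.37  20.38 -31.6    0.   -37.94   8.04]
```

```bash
cat > gen.py <<'E'
from h import *
import sys
# commanded pose tracking: argv s_from(bowl-param of current command) step n_calls ; first base from argv
def gen(base,s0,step,calls,z=.080):
    b=np.array(base,float)
    for c in range(calls):
        R=Ro.from_euler("xyz",[180,0,b[3]],degrees=True).as_matrix(); L=[]
        for k in range(1,6):
            s=s0+(c*5+k)*step; xy,yaw=pusher(s)
            d=R.T@(np.r_[xy,z]-b[:3])/.8; L.append([[round(float(v),4) for v in d],round(float(-(yaw-b[3])/90),4)])
        print("s",round(s,1),"tcp",np.r_[xy,z,yaw].round(4)); print(L)
        b=np.r_[xy,z,yaw]
gen([float(v) for v in sys.argv[1].split(",")],*[float(v) for v in sys.argv[2:4]],int(sys.argv[4]))
E
python3 gen.py .4888,-.2025,.08,-83.3 -103 6 10
```

```text
s -73.0 tcp [ 4.85800e-01 -1.73800e-01  8.00000e-02 -8.32577e+01]
[[[-0.0061, -0.0004, -0.0], -0.0005], [[-0.0136, -0.0004, -0.0], -0.0005], [[-0.0211, -0.0004, -0.0], -0.0005], [[-0.0286, -0.0004, -0.0], -0.0005], [[-0.0361, -0.0004, -0.0], -0.0005]]
s -43.0 tcp [ 4.82200e-01 -1.44000e-01  8.00000e-02 -8.32577e+01]
[[[-0.0075, 0.0, 0.0], -0.0], [[-0.015, 0.0, 0.0], -0.0], [[-0.0225, 0.0, 0.0], -0.0], [[-0.03, -0.0, -0.0], -0.0], [[-0.0375, 0.0, 0.0], -0.0]]
s -13.0 tcp [ 4.78700e-01 -1.14200e-01  8.00000e-02 -8.32577e+01]
[[[-0.0075, 0.0, 0.0], -0.0], [[-0.015, 0.0, 0.0], -0.0], [[-0.0225, 0.0, 0.0], -0.0], [[-0.03, -0.0, -0.0], -0.0], [[-0.0375, 0.0, 0.0], -0.0]]
s 17.0 tcp [ 4.68700e-01 -8.45000e-02  8.00000e-02 -9.40802e+01]
[[[-0.0075, 0.0, 0.0], -0.0], [[-0.015, 0.0, 0.0], -0.0], [[-0.0226, 0.0028, 0.0], 0.0354], [[-0.0304, 0.0057, 0.0], 0.0778], [[-0.0383, 0.0081, 0.0], 0.1203]]
s 47.0 tcp [ 4.618000e-01 -5.210000e-02  8.000000e-02 -1.131788e+02]
[[[-0.0076, 0.0033, 0.0], 0.0424], [[-0.0154, 0.0061, 0.0], 0.0849], [[-0.0234, 0.0084, 0.0], 0.1273], [[-0.0315, 0.0102, 0.0], 0.16
[... 507 characters left out ...]
0.2122]]
s 137.0 tcp [ 5.042000e-01  3.360000e-02  8.000000e-02 -1.704746e+02]
[[[-0.0076, 0.0033, 0.0], 0.0424], [[-0.0154, 0.0061, 0.0], 0.0849], [[-0.0234, 0.0084, 0.0], 0.1273], [[-0.0315, 0.0102, 0.0], 0.1698], [[-0.0398, 0.0114, 0.0], 0.2122]]
s 167.0 tcp [ 5.337000e-01  3.930000e-02  8.000000e-02 -1.732577e+02]
[[[-0.0076, 0.0024, 0.0], 0.0309], [[-0.0151, 0.002, 0.0], 0.0309], [[-0.0225, 0.0016, 0.0], 0.0309], [[-0.03, 0.0013, 0.0], 0.0309], [[-0.0375, 0.0009, 0.0], 0.0309]]
s 197.0 tcp [ 5.635000e-01  4.290000e-02  8.000000e-02 -1.732577e+02]
[[[-0.0075, 0.0, 0.0], -0.0], [[-0.015, 0.0, 0.0], -0.0], [[-0.0225, 0.0, 0.0], -0.0], [[-0.03, 0.0, 0.0], -0.0], [[-0.0375, 0.0, 0.0], -0.0]]
```

send_rows([
  [[-0.006,0,0],0],
  [[-0.0135,0,0],0],
  [[-0.021,0,0],0],
  [[-0.0285,0,0],0],
  [[-0.036,0,0],0],
])

```text
clock: 3.38
tool_pos: [0.4869, -0.1743, 0.0843]
orientation: [180.0, -0.0, -83.3]
force: [0.8, -1.9, 0.2]
opening: 0.0001
gripper_force: 0.7
```

send_rows([
  [[-0.0075,0,0],0],
  [[-0.015,0,0],0],
  [[-0.0225,0,0],0],
  [[-0.03,0,0],0],
  [[-0.0375,0,0],0],
])

```text
clock: 3.8
tool_pos: [0.4835, -0.1445, 0.0843]
orientation: [-180.0, 0.0, -83.3]
force: [0.9, -1.1, -0.1]
opening: 0.0006
gripper_force: 0.6
```

Run:
```python
from h import *
bowl()
o=ctrl.get_obs();print(o["tool_pos"],o["orientation"],o["force"],pusher(-43))
s=ctrl.snapshot("side"); cv2.imwrite("pics/b.png",cv2.resize(s["color"][60:240,160:400,::-1],None,fx=2,fy=2))
```

```text
top 0.75 lane mm [-211.5  -43.6] 898
top 0.49 lane mm [-114.8  -37.1] 156
side 0.75 lane mm [-215.   -42.5] 853
side 0.64 lane mm [-199.1   57.1] 964
side 0.59 lane mm [-89.3 -38.6] 813
[ 0.48359419 -0.14491403  0.08428566] [-1.79996883e+02  5.93500524e-03 -8.33046294e+01] [0.92347096 0.81800293 0.01525446] (array([ 0.48222862, -0.1439763 ]), np.float64(-83.25767163308278))
```

View pics/b.png

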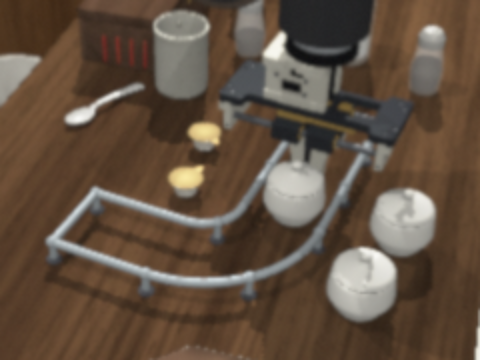

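The bowl is upright and pushed at s≈-40, with the fingers against it behind (image (300,165)). I'll lower the tool by 3 mm and continue.

send_rows([
  [[-0.0075,-0.0005,0.001],0],
  [[-0.015,-0.001,0.002],0],
  [[-0.0225,-0.0015,0.003],0],
  [[-0.03,-0.0015,0.004],0],
  [[-0.037,-0.0015,0.004],0],
])

```text
clock: 4.47
tool_pos: [0.4812, -0.115, 0.0809]
orientation: [180.0, -0.0, -83.3]
force: [-0.2, -2.2, 0.5]
opening: 0.0008
gripper_force: 0.8
```

send_rows([
  [[-0.0075,0,0],0],
  [[-0.015,0,0],0],
  [[-0.0226,0.0028,0],0.0354],
  [[-0.0304,0.0057,0],0.0778],
  [[-0.0383,0.0081,0],0.1203],
])

```text
clock: 4.88
tool_pos: [0.4708, -0.0853, 0.0809]
orientation: [180.0, -0.0, -94.3]
force: [0.0, -0.8, 0.5]
opening: 0.0004
gripper_force: 0.6
```

Run:
```python
from h import *
bowl()
o=ctrl.get_obs();print(o["tool_pos"],o["orientation"],o["force"],pusher(17))
```

```text
top 0.77 lane mm [-201.9   62. ] 946
top 0.57 lane mm [-215.3  -43.4] 757
side 0.92 lane mm [-204.9   59.3] 986
side 0.82 lane mm [-216.5  -38.6] 896
side 0.58 lane mm [-86.9  23.3] 875
[ 0.47143935 -0.08555994  0.08112751] [-1.79986908e+02  1.01339143e-02 -9.39800712e+01] [ 1.0213899  -0.33471749  0.18286448] (array([ 0.46867795, -0.08449192]), np.float64(-94.08020776333167))
```

send_rows([
  [[-0.0076,0.0033,0],0.0424],
  [[-0.0154,0.0061,0],0.0849],
  [[-0.0234,0.0084,0],0.1273],
  [[-0.0315,0.0102,0],0.1698],
  [[-0.0398,0.0114,0],0.2122],
])

```text
clock: 5.5
tool_pos: [0.4643, -0.0537, 0.081]
orientation: [180.0, -0.0, -113.3]
force: [-1.1, -1.2, 1.1]
opening: 0.0002
gripper_force: 0.9
```

send_rows([
  [[-0.0076,0.0033,0],0.0424],
  [[-0.0154,0.0061,0],0.0849],
  [[-0.0234,0.0084,0],0.1273],
  [[-0.0315,0.0102,0],0.1698],
  [[-0.0398,0.0114,0],0.2122],
])

```text
clock: 5.92
tool_pos: [0.4683, -0.0208, 0.081]
orientation: [180.0, -0.1, -132.4]
force: [-1.0, -1.3, 0.5]
opening: 0.0003
gripper_force: 0.9
```

Run:
```python
from h import *
bowl()
o=ctrl.get_obs();print(o["tool_pos"],o["orientation"],o["force"],pusher(77))
s=ctrl.snapshot("side"); cv2.imwrite("pics/c.png",cv2.resize(s["color"][60:240,160:400,::-1],None,fx=2,fy=2))
```

```text
top 0.83 lane mm [-199.9   64.7] 968
top 0.81 lane mm [-210.8  -41. ] 1030
side 0.97 lane mm [-210.   -31.5] 863
side 0.8 lane mm [-200.4   63. ] 997
side 0.6 lane mm [-56.2  68.6] 860
[ 0.46889211 -0.02076208  0.08103638] [-1.79997352e+02  1.14842879e-02 -1.32147556e+02] [-0.22206548 -0.29748539 -0.45904867] (array([ 0.46599173, -0.01927536]), np.float64(-132.27739410538655))
```

View pics/c.png

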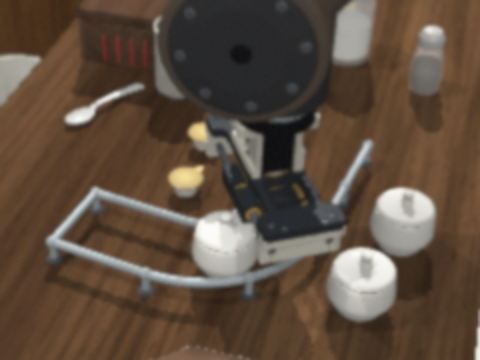

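The bowl is upright mid-bend at image (225,243), with the gripper behind it. Continuing round the bend.

send_rows([
  [[-0.0076,0.0033,0],0.0424],
  [[-0.0154,0.0061,0],0.0849],
  [[-0.0234,0.0084,0],0.1273],
  [[-0.0315,0.0102,0],0.1698],
  [[-0.0398,0.0114,0],0.2122],
])

```text
clock: 6.58
tool_pos: [0.4829, 0.0085, 0.0809]
orientation: [180.0, -0.1, -151.5]
force: [-1.2, -0.2, 1.4]
opening: 0.0003
gripper_force: 0.8
```

send_rows([
  [[-0.0076,0.0033,0],0.0424],
  [[-0.0154,0.0061,0],0.0849],
  [[-0.0234,0.0084,0],0.1273],
  [[-0.0315,0.0102,0],0.1698],
  [[-0.0398,0.0114,0],0.2122],
])

```text
clock: 7.0
tool_pos: [0.5066, 0.0318, 0.0809]
orientation: [-180.0, -0.1, -170.6]
force: [-1.2, -0.6, 1.2]
opening: -0.0002
gripper_force: 0.9
```

Run:
```python
from h import *
bowl()
o=ctrl.get_obs();print(o["tool_pos"],o["orientation"],o["force"],pusher(137))
rows([(pusher(s)[0],.081,pusher(s)[1]) for s in (143,149,155,161,167)])
```

```text
top 0.79 lane mm [-194.6   61.8] 965
top 0.66 lane mm [-215.8  -47. ] 1009
side 0.67 lane mm [-211.4  -29.1] 853
side 0.6 lane mm [-200.   65.] 1029
side 0.38 lane mm [ -8.9 137.8] 20
[0.50695373 0.03188573 0.08094972] [ 1.79997603e+02 -3.14214959e-03 -1.70368027e+02] [-0.62191022  0.50348289 -0.47146607] (array([0.50420862, 0.03363858]), np.float64(-170.47458044744144))
[[-0.0045, 0.0051, -0.0001], 0.032]
[[-0.012, 0.0047, -0.0001], 0.032]
[[-0.0195, 0.0043, -0.0001], 0.032]
[[-0.027, 0.004, -0.0001], 0.032]
[[-0.0345, 0.0036, -0.0001], 0.032]
```

send_rows([
  [[-0.006,0.002,0],0.015],
  [[-0.0125,0.003,0],0.032],
  [[-0.0195,0.004,0],0.032],
  [[-0.027,0.004,0],0.032],
  [[-0.0345,0.0036,0],0.032],
])

```text
clock: 7.62
tool_pos: [0.5342, 0.0396, 0.081]
orientation: [-180.0, -0.0, -173.4]
force: [-0.9, 0.1, 0.4]
opening: 0.0003
gripper_force: 0.6
```

send_rows([
  [[-0.007,0,0],0],
  [[-0.014,0,0],0],
  [[-0.021,0,0],0],
  [[-0.028,0,0],0],
  [[-0.034,0,0],0],
])

```text
clock: 8.03
tool_pos: [0.5615, 0.0427, 0.081]
orientation: [-180.0, 0.0, -173.4]
force: [-0.9, -0.0, 0.2]
opening: 0.0006
gripper_force: 0.6
```

Run:
```python
from h import *
bowl()
o=ctrl.get_obs();print(o["tool_pos"],o["orientation"],o["force"],pusher(197))
rows([(pusher(s)[0],.081,pusher(s)[1]) for s in (203,209,211.4)])
t=ctrl.snapshot("top");s=ctrl.snapshot("side"); cv2.imwrite("pics/d.png",np.hstack([cv2.resize(x["color"][y0:y0+150,x0:x0+200,::-1],None,fx=2,fy=2) for x,x0,y0 in((s,150,90),(t,200,90))]))
```

```text
top 0.83 lane mm [-199.7   61.5] 931
top 0.6 lane mm [-211.   -44.2] 1012
side 0.79 lane mm [-196.5   58.4] 1029
[0.56108853 0.04272423 0.08107178] [ 1.79992566e+02  2.59915060e-02 -1.73435855e+02] [-0.35624229  0.26535824  0.85877298] (array([0.56348401, 0.04285554]), np.float64(-173.2576716330828))
[[-0.0105, -0.0002, 0.0001], -0.002]
[[-0.018, -0.0001, 0.0001], -0.002]
[[-0.021, -0.0001, 0.0001], -0.002]
```

View pics/d.png

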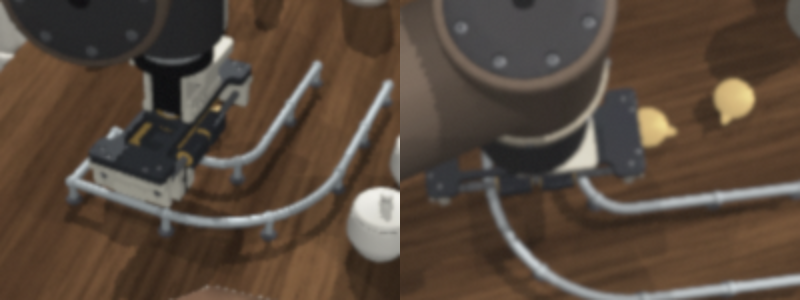

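The bowl is hidden under the gripper near the closed end. I'll do the last push slowly and watch the force.

send_rows([
  [[-0.003,0,0],0],
  [[-0.006,0,0],0],
  [[-0.009,0,0],0],
  [[-0.012,0,0],0],
  [[-0.015,0,0],0],
])

```text
clock: 8.75
tool_pos: [0.5728, 0.044, 0.0811]
orientation: [-180.0, -0.0, -173.4]
force: [-1.7, 0.2, 1.4]
opening: 0.0008
gripper_force: 0.9
```

send_rows([
  [[-0.0015,0,0],0],
  [[-0.003,0,0],0],
  [[-0.0045,0,0],0],
  [[-0.0055,0,0],0],
  [[-0.0055,0,0],0],
])

```text
clock: 9.17
tool_pos: [0.5773, 0.0446, 0.0811]
orientation: [-180.0, 0.0, -173.4]
force: [-1.4, -0.6, 0.2]
opening: 0.0004
gripper_force: 0.5
```

send_rows([
  [[-0.001,0,0],0],
  [[-0.002,0,0],0],
  [[-0.003,0,0],0],
  [[-0.004,0,0],0],
  [[-0.004,0,0],0],
])

```text
clock: 9.58
tool_pos: [0.5786, 0.0444, 0.0807]
orientation: [-180.0, -0.2, -173.5]
force: [-8.0, -0.3, 5.3]
opening: 0.0004
gripper_force: 3.8
```

The force jumped to 8 N, so the bowl is against the stop. I'll back off and then lift.

send_rows([
  [[0.005,0,0],0],
  [[0.015,0,0],0],
  [[0.03,0,0],0],
  [[0.045,0,0],0],
  [[0.045,0,0],0],
])

```text
clock: 10.0
tool_pos: [0.5425, 0.0404, 0.0811]
orientation: [180.0, -0.0, -173.5]
force: [-1.0, -0.5, 0.1]
opening: 0.0006
gripper_force: 0.0
```

send_rows([
  [[0,0,-0.03],0],
  [[0,0,-0.07],0],
  [[0,0,-0.12],0],
  [[0,0,-0.16],0],
  [[0,0,-0.2],0],
])

```text
clock: 10.42
tool_pos: [0.545, 0.0409, 0.2435]
orientation: [180.0, 0.1, -173.4]
force: [1.1, 0.4, -0.7]
opening: 0.0004
gripper_force: 0.0
```

send_rows([
  [[0.04,0.05,0],0],
  [[0.08,0.1,0],0],
  [[0.1,0.15,0],0],
  [[0.1,0.2,0],0],
  [[0.1,0.25,0],0],
])

```text
clock: 10.83
tool_pos: [0.4432, 0.2167, 0.2423]
orientation: [179.9, 0.1, -173.4]
force: [1.1, -0.7, -0.2]
opening: 0.0003
gripper_force: 0.0
```

Run:
```python
from h import *
bowl()
t=ctrl.snapshot("top");s=ctrl.snapshot("side"); cv2.imwrite("pics/e.png",np.hstack([cv2.resize(x["color"][y0:y0+150,x0:x0+200,::-1],None,fx=2,fy=2) for x,x0,y0 in((s,150,90),(t,200,90))]))
```

```text
top 0.9 lane mm [69.  89.7] 936
top 0.82 lane mm [-202.1   61.4] 974
top 0.61 lane mm [-208.8  -46.2] 1036
side 0.71 lane mm [-194.7   57.9] 984
side 0.66 lane mm [-213.9  -43.1] 869
```

View pics/e.png

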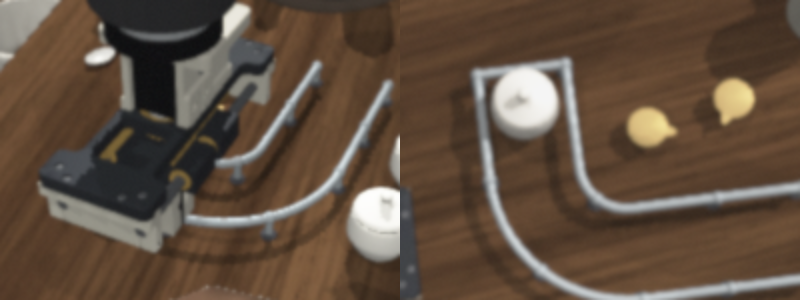

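The top view shows the bowl upright against the stop bar at crop position (525,102). It measures (69, 89.7) mm in lane axes against a target of (70, 90). Handing in.

```bash
python3 -c "
from plant import ctrl
print(ctrl.close_job())"
```

```text
the job is handed in; nothing more can be done
None
```

The sugar bowl was pushed round the bend and left standing upright against the stop bar, measured about 1 mm from its target in the last top view; I handed the job in at about 11 s, and no verdict came back.

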